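# Put the resin mounts away in their trays

### The arm

A 6-joint arm with a two-finger parallel gripper is mounted at the origin on a cart in front of the work surface, level with it; the furniture and walls round the work are solid. World frame = base frame: x ahead of the robot, y to its left, z up, the work surface at z = 0. Lengths are in m, angles in rad, forces in N, time in s.
With the tool pointing down it reaches from about 0.3 to 1 m from the base axis. Payload 5.1 kg.
Tool frame: the origin (TCP) lies midway between the tips of the shut fingers; the grasp point (between the pads) lies 19 mm behind it; z points along the fingers, y is the line along which they close (so a half turn about z gives the same grasp; the last joint's range is limited). The gripper opens to 95 mm and grips with 3 to 60 N. Pads are 20 mm wide; open, the fingers measure 119 mm over their backs; the gripper's body (75 mm by 180 mm) begins 59 mm behind the grasp point.
Start: joints at [1.14, 0.124, 1.65, -0, 1.367, -0.083], TCP at [0.222, 0.611, 0.178] pointing down, gripper open.
Joint ranges: [-2.61, 2.61], [-1.02, 2.33], [0.03, 2.71], [-1.35, 4.49], [0.32, 2.68], [-2.91, 2.91]. Speed limits (rad/s): [2.57, 2.57, 3.14, 3.14, 3.14, 3.14].

### API

Orientations are given as a unit quaternion [w, x, y, z].
In Python, from workcell import env, snapshot, camera_model gives the robot as it stands.
- The arm moves only by the tool carry_out, never from a script. Its argument "increments" is a list of rows, each a list of 3 entries, a list of its own where there are three numbers: the opening, from -1 (shut) to 1 (fully open), then the shift along the tool's x, y, z in mm, then the turn about the tool's z in degrees. A call has 1 to 12 rows; each row shifts and turns the commanded pose from where the row before left it, along the tool's axes as they then stand; what a row does not reach is not made up. A row lasts 1/8 s, in which the tool goes at most 62.5 mm and 10.7 degrees, less where a joint would pass 70% of its speed; a pose out of reach is approached as far as the arm can. A call is refused whole if a number of a shift passes 62.5 or a number of a turn 10.7, either way. A call with a gripper value outside its range is refused whole. The fingers move at their own pace and stop on an object; "force" is the grip in N (left out, the last holds). Time passes only in rows, so rows that do not move let the fingers close. It gives the time, the measured TCP pose, the force, the opening and the grip force at its end, in the units of the state.
- env.state(): the state, without advancing time (a new reading comes with each control period).
- snapshot(name): name is "side" or "top"; returns the picture (420x560x3 uint8, red, green, blue); there is no depth.
- camera_model(name): a dict with "fx", "fy", "cx", "cy" (pixels), "dist_coeffs" ([k1, k2, p1, p2, k3] as OpenCV has them; the pictures are not rectified), "camera_from_world" (4x4, takes a point from world to camera coordinates). Camera axes: x right, y down, z forward; pixel columns grow to the right and rows downward; lengths in m; the calibration is good to about 2 mm. A picture is of the moment at which its call begins. camera_model takes no time and is no camera call.
- env.close_job(): hands the job in; it is judged then, once.
The state is a dict: "clock": time; "q": joint angles; "joint_velocities": joint speeds; "joint_efforts": joint torques, N m; "tool_pos": TCP position; "tcp_rot": TCP orientation; "force": force on the tool from outside, world axes, zero at the start; "moment": the same for the moment, N m; "gripper_width": finger opening in m; "grasp_force": force on a finger pad.
Only numpy, scipy, OpenCV 4.12 (cv2) and the standard library are available. Lean on these libraries where they do the work, as an engineer would, in place of code of your own. Each camera call takes 0.05 s, during which the arm holds its last target. There are 200 camera calls.

### The job

Four tan resin mounts with polished metal sections lie about the bench. Put each one into the open aluminium tray of its own outline (small round, large round, square, oblong), lying flat on the tray's floor with the metal face up; set them down gently, do not drop them. Leave the petri dish and the standing battery where they are.

Things in the scene. Friction and masses are not known exactly. Their poses are not given: they have to be found in the camera images.
- mount_small_round: Solid tan resin casting with a small polished metal piece showing in its upper face. Small round mount: disc 30 mm in diameter, 17 mm high. Origin: centre of its underside; z up through the metal face.
- mount_large_round: Solid tan resin casting with a small polished metal piece showing in its upper face. Large round mount: disc 46 mm in diameter, 20 mm high. Origin: centre of its underside; z up through the metal face.
- mount_square: Solid tan resin casting with a small polished metal piece showing in its upper face. Square mount: 34 x 34 mm, 20 mm high, sides along its x and y. Origin: centre of its underside; z up through the metal face.
- mount_oblong: Solid tan resin casting with a small polished metal piece showing in its upper face. Oblong mount: 54 mm along its x, 26 mm along its y, 20 mm high. Origin: centre of its underside; z up through the metal face.
- tray_small_round: Small round shallow tray, 46 mm inside diameter, 54 mm outside; the place of the small round mount. Aluminium all round with a black rubber floor, fixed to the bench; its floor lies 3 mm above the bench, its wall is 4 mm thick and its rim 8 mm above the bench. Origin: centre of the underside, on the bench top; z up.
- tray_large_round: Large round shallow tray, 62 mm inside diameter, 70 mm outside; the place of the large round mount. Aluminium all round with a black rubber floor, fixed to the bench; its floor lies 3 mm above the bench, its wall is 4 mm thick and its rim 8 mm above the bench. Origin: centre of the underside, on the bench top; z up.
- tray_square: Square shallow tray, 50 x 50 mm inside, 58 x 58 mm outside, sides along its x and y; the place of the square mount. Aluminium all round with a black rubber floor, fixed to the bench; its floor lies 3 mm above the bench, its wall is 4 mm thick and its rim 8 mm above the bench. Origin: centre of the underside, on the bench top; z up.
- tray_oblong: Oblong shallow tray, inside 70 mm along its x and 42 mm along its y, outside 78 x 50 mm; the place of the oblong mount, long side along long side. Aluminium all round with a black rubber floor, fixed to the bench; its floor lies 3 mm above the bench, its wall is 4 mm thick and its rim 8 mm above the bench. Origin: centre of the underside, on the bench top; z up.
- petri_dish: Clear loose petri dish, 60 mm in diameter, 13 mm high. Not part of the job: leave it where it is. Origin: centre of its underside. (Also fixed: a polisher 290 mm high at the left, beyond y = 0.32 m, and a blue clay block 16 mm high near x = 0.54, y = -0.16 m.)
- battery: Loose red and white AA battery standing on end, 15 mm in diameter, 50 mm high. Not part of the job: leave it standing where it is. Origin: centre of its underside. (Keep the hand and arm clear of the fixed hand press, 250 mm high, at the back right: beyond x = 0.63 m between y = -0.11 and -0.24 m; carry things past in front of it.)
Not all that is in view belongs to the job. What is shaped like the mount_small_round but black or blue is not meant. What is shaped like the mount_oblong but purple is not meant.

How it is judged:
At the end, for the whole second after the job is handed in: Each mount lies in the tray of its own outline: centre within 12 mm of the tray's centre across, underside on the tray's floor (1 to 6 mm above the tray's underside), metal face up within 0.12 rad of level, at rest (horizontal distance between mount_small_round and tray_small_round below 0.012 m and z of mount_small_round in the frame of tray_small_round between 0.001 and 0.006 m and angle between each of mount_small_round, mount_large_round, mount_square, mount_oblong's own z axis and vertical below 0.12 rad and linear speed of each of mount_small_round, mount_large_round, mount_square, mount_oblong below 0.02 m/s and horizontal distance between mount_large_round and tray_large_round below 0.012 m and z of mount_large_round in the frame of tray_large_round between 0.001 and 0.006 m and horizontal distance between mount_square and tray_square below 0.012 m and z of mount_square in the frame of tray_square between 0.001 and 0.006 m and horizontal distance between mount_oblong and tray_oblong below 0.012 m and z of mount_oblong in the frame of tray_oblong between 0.001 and 0.006 m); the robot touches nothing.
It fails at once if the petri dish or the battery is moved by more than 25 mm or the battery is knocked over (distance of any of petri_dish, battery from where it was at the start of the episode above 0.025 m or angle between battery's own z axis and vertical above 0.5 rad).
It fails at once if a mount is dropped (falls free of the fingers faster than 0.7 m/s, about 25 mm of fall) ((linear speed of mount_small_round above 0.7 m/s and contact force between mount_small_round and the fingers below 0.05 N) or (linear speed of mount_large_round above 0.7 m/s and contact force between mount_large_round and the fingers below 0.05 N) or (linear speed of mount_square above 0.7 m/s and contact force between mount_square and the fingers below 0.05 N) or (linear speed of mount_oblong above 0.7 m/s and contact force between mount_oblong and the fingers below 0.05 N)).
It also fails if it takes over 96 s, if anything falls off the work surface, if the arm or the gripper's body presses on something with over 40 N, if the wrist force passes 120 N, or if a joint passes its speed limit or range.

## Working session

There is one attempt and no reset: what is moved stays moved. The work goes in short steps, Python scripts to look and compute and a tool call to move; the robot and the scene stay as the last step left them, time stands still between calls to the robot, and variables do not carry over. Pictures are saved under pics/ and viewed, at most 14 in all, crops included, and the job is handed in when it is done.

Besides the shell and the picture viewer there is one more tool, called after ">>>" as name(argument=value, ...), one argument or row to a line, values as JSON. carry_out: Moves the arm, as the interface text tells. Its arguments: {"type":"object","properties":{"increments":{"type":"array"},"force":{"type":"number"}},"required":["increments"]}

```bash
ls; mkdir -p pics
python3 - <<'E'
from workcell import env,snapshot,camera_model
import cv2
for n in("top","side"):
    cv2.imwrite(f"pics/{n}0.png",snapshot(n)[:,:,::-1]); print(camera_model(n))
print(env.state())
E
```

```text
pics
{'fx': 487.52962100672937, 'fy': 487.52962100672937, 'cx': 281.6790184581191, 'cy': 203.7373181886008, 'dist_coeffs': array([-0.09500902,  0.        ,  0.        ,  0.        ,  0.        ]), 'camera_from_world': array([[ 0.02284278, -0.99953617, -0.02014065, -0.01405773],
       [-0.99084735, -0.0199541 , -0.13350417,  0.534383  ],
       [ 0.13304036,  0.02300592, -0.99084357,  0.91695448],
       [ 0.        ,  0.        ,  0.        ,  1.        ]])}
{'fx': 526.7137884777809, 'fy': 526.7137884777809, 'cx': 274.9028238259746, 'cy': 210.0825383036693, 'dist_coeffs': array([0.03614307, 0.        , 0.        , 0.        , 0.        ]), 'camera_from_world': array([[ 0.92580624, -0.37779113, -0.01251686, -0.52577469],
       [-0.25138512, -0.59063375, -0.76678374,  0.15557462],
       [ 0.28229122,  0.71303972, -0.64178348,  0.8973081 ],
       [ 0.        ,  0.        ,  0.        ,  1.        ]])}
{'clock': 0.1, 'q': array([ 1.14041872e+00,  1.24458484e-01,  1.65155752e+00, -1.38402602e-05,
        1.36752517e+00, -8.26332526e-02]), 'joint_velocities': array([-0.00051143, -0.00044971, -0.00345802, -0.00066466,  0.00103891,
        0.00163843]), 'joint_efforts': array([ 3.90552241e-04, -4.18884122e+01, -3.61095715e+01,  7.76483514e-02,
        4.62278165e-02, -6.35737410e-05]), 'tool_pos': array([0.22127705, 0.61046359, 0.17718615]), 'tcp_rot': array([-2.40617086e-04,  1.72995967e-01,  9.84922051e-01, -9.44104096e-04]), 'force': array([ 0.41738428, -0.20698296, -0.38464731]), 'moment': array([ 0.01652266,  0.01911721, -0.05452354]), 'grasp_force': 0.0, 'gripper_width': 0.09507369254998353}
```

View pics/top0.png

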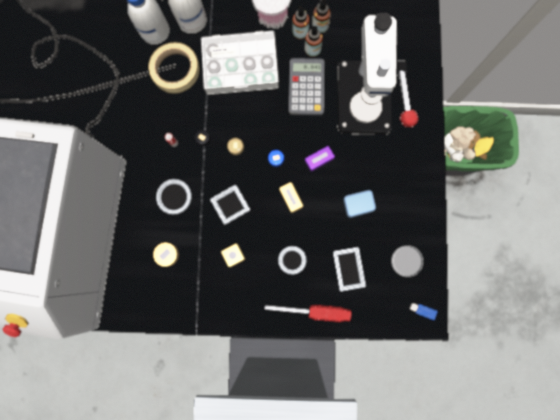

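View pics/side0.png

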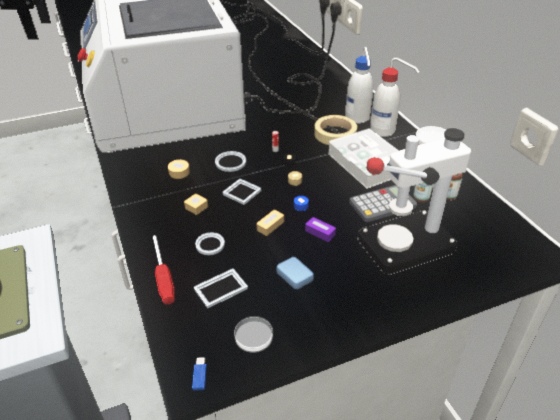

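The top view shows the tan mounts: small round (235,146), large round (165,254), square (233,255) and oblong (291,197). The trays are large round (173,197), square (230,205), small round (292,260) and oblong (349,269). Small-round candidates are (235,146) tan, (276,158) blue and (202,138) dark, so the tan one fits. Oblong candidates are (291,197) tan and (320,157) purple, so again tan. I'll measure these and confirm in a crop.

```bash
cat > h.py <<'E'
import numpy as np,cv2
from workcell import env,snapshot,camera_model
def ray(n,px,z):
    c=camera_model(n);K=np.array([[c["fx"],0,c["cx"]],[0,c["fy"],c["cy"]],[0,0,1]])
    u=cv2.undistortPoints(np.float32(px).reshape(-1,1,2),K,np.array(c["dist_coeffs"])).reshape(-1,2)
    M=c["camera_from_world"];R,t=M[:3,:3],M[:3,3];o=-R.T@t
    d=np.c_[u,np.ones(len(u))]@R
    return o+d*((z-o[2])/d[:,2])[:,None]
def mask(n,im,kind):
    hsv=cv2.cvtColor(im,cv2.COLOR_RGB2HSV)
    if kind=="tan": return cv2.inRange(hsv,(10,50,90),(32,255,255))
    return cv2.inRange(hsv,(0,0,95),(180,60,255))
def blobs(n,im,kind,z,roi,amin=40):
    m=mask(n,im,kind);r=np.zeros_like(m);x0,y0,x1,y1=roi;r[y0:y1,x0:x1]=m[y0:y1,x0:x1]
    for c in cv2.findContours(r,cv2.RETR_EXTERNAL,cv2.CHAIN_APPROX_NONE)[0]:
        if cv2.contourArea(c)<amin: continue
        w=ray(n,c[:,0],z)[:,:2]*1000
        (cx,cy),(a,b),th=cv2.minAreaRect(w.astype(np.float32))
        px=c[:,0].mean(0).astype(int)
        print(n,kind,px,"xy",round(cx,1),round(cy,1),"size",round(a,1),round(b,1),"ang",round(th,1))
def now():
    s=env.state();print(round(s["clock"],2),np.round(s["tool_pos"],4),s["tcp_rot"].round(4),round(s["gripper_width"],4),s["grasp_force"],s["q"].round(3))
E
python3 - <<'E'
from h import *
im=snapshot("top");s=snapshot("side")
blobs("top",im,"tan",.01,(120,110,440,300))
blobs("top",im,"al",.004,(120,110,440,300))
blobs("side",s,"tan",.01,(140,120,340,300))
blobs("side",s,"al",.004,(140,120,340,310))
print("battery",ray("top",[[171,140]],.025),ray("top",[[124,160],[100,330],[62,336]],0)[:,:2],ray("top",[[62,336],[5,318],[122,158]],.29))
a=cv2.resize(im[120:300,140:440],None,fx=2.6,fy=2.6,interpolation=cv2.INTER_CUBIC)
cv2.imwrite("pics/crop.png",a[:,:,::-1])
E
```

```text
top tan [232 255] xy 433.5 94.0 size 39.4 38.2 ang 28.4
top tan [164 254] xy 431.9 229.4 size 48.0 49.2 ang 1.6
top tan [290 196] xy 552.6 -20.2 size 59.1 30.7 ang 27.6
top tan [234 145] xy 655.4 96.4 size 33.7 33.1 ang 0.9
top al [348 268] xy 411.6 -138.4 size 82.6 54.5 ang 11.0
top al [406 260] xy 428.8 -253.4 size 59.6 62.5 ang 0.9
top al [291 259] xy 426.3 -24.9 size 55.5 55.8 ang 1.2
top al [232 255] xy 433.3 94.6 size 31.5 31.3 ang 28.5
top al [164 254] xy 432.0 230.9 size 40.2 41.1 ang 1.6
top al [359 203] xy 543.0 -158.8 size 35.9 52.0 ang 15.2
top al [229 204] xy 536.0 103.9 size 62.8 62.7 ang 31.3
top al [290 196] xy 553.6 -19.5 size 49.5 22.6 ang 27.4
top al [173 196] xy 550.0 220.2 size 73.0 72.0 ang 46.9
top al [121 174] xy 593.8 329.5 size 78.2 10.7 ang 4.1
top al [319 157] xy 636.4 -76.7 size 7.9 32.6 ang 30.7
top al [365 114] xy 726.1 -173.0 size 25.9 66.8 ang 1.3
top al [305 111] xy 733.2 -46.9 size 6.5 68.6 ang 1.0
side tan [269 221] xy 548.9 -21.2 size 71.7 40.6 ang 28.2
side tan [195 203] xy 430.0 91.5 size 50.2 52.9 ang 29.4
side tan [294 177] xy 651.2 91.2 size 
[... 180 characters left out ...]
58.0 ang 10.9
side al [294 271] xy 542.0 -153.6 size 33.2 49.7 ang 16.2
side al [157 249] xy 328.4 -4.3 size 82.1 7.8 ang 86.0
side al [209 243] xy 423.7 -26.6 size 60.2 55.4 ang 67.0
side al [269 218] xy 555.4 -5.7 size 37.0 11.1 ang 27.8
side al [241 190] xy 532.7 101.7 size 67.4 66.0 ang 32.0
side al [230 160] xy 545.5 216.9 size 81.1 69.0 ang 70.3
side al [334 149] xy 782.7 163.6 size 113.8 25.4 ang 62.5
side al [188 129] xy 493.1 371.6 size 120.7 270.6 ang 66.9
battery [[0.66229533 0.2258868  0.025     ]] [[0.62492159 0.329885  ]
 [0.27546678 0.35829518]
 [0.25969595 0.43775311]] [[0.30354602 0.30091544 0.29      ]
 [0.32461939 0.390217   0.29      ]
 [0.56362494 0.22822821 0.29      ]]
```

View pics/crop.png

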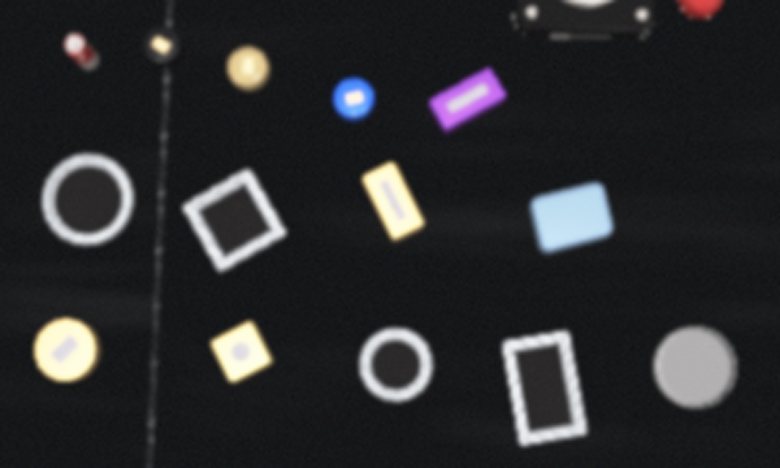

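The crop confirms the tan mounts: small round at crop (248,68), oblong (393,200), square (240,350) and large round (66,350). The decoys there are black (161,44), blue (353,98) and purple (468,98). The first move takes the hand round the front of the polisher.

>>> carry_out(
  increments=[
    [1,[28,-10,0],0],
    [1,[28,-10,0],0],
    [1,[0,0,0],-10],
    [1,[0,0,0],-10],
    [1,[0,-48,0],0],
    [1,[0,-48,0],0],
    [1,[0,-48,0],0],
    [1,[0,-48,0],0],
    [1,[0,-48,0],0],
    [1,[0,-48,0],0],
    [1,[0,0,0],0],
  ],
  force=25,
)

```text
clock: 1.58
tool_pos: [0.1625, 0.3217, 0.1783]
tcp_rot: [0.001, 0.001, 1.0, 0.001]
force: [-0.5, 0.4, -0.9]
gripper_width: 0.0952
grasp_force: 0.0
```

>>> carry_out(
  increments=[
    [1,[-29,-40,0],0],
    [1,[-29,-40,0],0],
    [1,[-29,-40,0],0],
    [1,[0,0,0],10],
    [1,[0,0,0],10],
    [1,[0,0,0],10],
    [1,[0,0,0],10],
    [1,[0,0,0],10],
    [1,[0,0,0],10],
    [1,[0,0,0],10],
    [1,[0,0,0],10],
    [1,[0,0,0],10],
  ],
)

```text
clock: 3.08
tool_pos: [0.2499, 0.2041, 0.1784]
tcp_rot: [-0.0, 0.709, 0.706, -0.0]
force: [0.7, -0.2, -0.6]
gripper_width: 0.095
grasp_force: 0.0
```

>>> carry_out(
  increments=[
    [1,[5,36,10],0],
    [1,[5,36,20],0],
    [1,[5,37,20],0],
    [1,[5,37,20],0],
    [1,[5,36,20],0],
    [1,[0,0,20],0],
    [1,[0,0,0],0],
    [1,[0,0,0],0],
  ],
)

```text
clock: 4.08
tool_pos: [0.4319, 0.2292, 0.0688]
tcp_rot: [0.0, 0.706, 0.708, 0.0]
force: [-0.3, 0.0, 0.7]
gripper_width: 0.0952
grasp_force: 0.0
```

>>> carry_out(
  increments=[
    [1,[0,0,25],0],
    [1,[0,0,20],0],
    [1,[0,0,10],0],
    [1,[0,0,5],0],
    [1,[0,0,0],0],
    [-1,[0,0,0],0],
    [-1,[0,0,0],0],
    [-1,[0,0,0],0],
    [-1,[0,0,0],0],
    [-1,[0,0,0],0],
  ],
)

```text
clock: 5.32
tool_pos: [0.4316, 0.2287, 0.0084]
tcp_rot: [0.0, 0.707, 0.708, -0.0]
force: [0.0, 0.3, -0.1]
gripper_width: 0.0506
grasp_force: 0.0
```

>>> carry_out(
  increments=[
    [-1,[0,0,0],0],
    [-1,[0,0,0],0],
    [-1,[0,0,0],0],
    [-1,[0,0,-5],0],
    [-1,[0,0,-15],0],
    [-1,[0,0,-20],0],
    [-1,[0,0,0],0],
  ],
)

```text
clock: 6.2
tool_pos: [0.4336, 0.2295, 0.0512]
tcp_rot: [0.001, 0.707, 0.708, 0.002]
force: [0.2, 0.4, -0.1]
gripper_width: 0.0007
grasp_force: 0.0
```

Run:
```python
from h import *
im=snapshot("top");s=snapshot("side");now()
blobs("side",s,"tan",.01,(140,120,340,300))
a=np.hstack([cv2.resize(im[160:300,110:250],(560,560),interpolation=cv2.INTER_CUBIC)[:, :400],cv2.resize(s[90:230,120:220],(400,560),interpolation=cv2.INTER_CUBIC)])
cv2.imwrite("pics/c2.png",a[:,:,::-1])
```

```text
6.3 [0.4318 0.2288 0.0488] [2.000e-04 7.067e-01 7.076e-01 5.000e-04] 0.0003 0.0 [ 0.377 -0.119  2.122 -0.     1.138  0.376]
side tan [269 221] xy 548.9 -21.1 size 71.5 40.7 ang 27.6
side tan [195 203] xy 430.0 91.5 size 50.2 52.9 ang 29.4
side tan [294 177] xy 651.2 91.2 size 50.9 28.4 ang 66.7
side tan [178 168] xy 426.3 226.0 size 75.1 46.6 ang 75.0
side tan [327 129] xy 798.8 234.8 size 112.9 61.8 ang 62.5
```

View pics/c2.png

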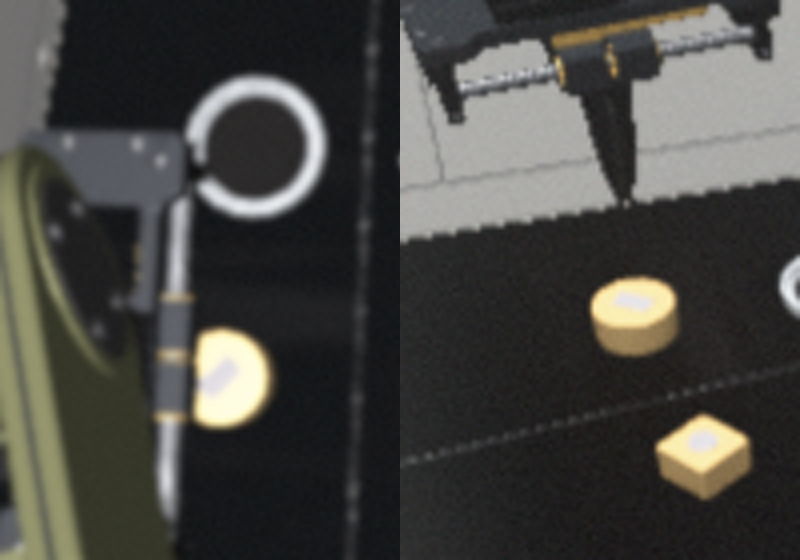

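The picture shows the mount unmoved and the shut fingertips near side pixel (176,141). That looks too high or too far off for the stated TCP, so I'll project the TCP and compare.

```bash
cat >> h.py <<'E'
def proj(n,p):
    c=camera_model(n);K=np.array([[c["fx"],0,c["cx"]],[0,c["fy"],c["cy"]],[0,0,1]]);M=c["camera_from_world"]
    return cv2.projectPoints(np.float32(p).reshape(-1,1,3),cv2.Rodrigues(M[:3,:3])[0],M[:3,3],K,np.array(c["dist_coeffs"]))[0].reshape(-1,2)
E
python3 - <<'E'
from h import *
p=[[.4318,.2288,z] for z in(.049,.07,.13,.19)]
print(proj("top",p),proj("side",p)); print(ray("side",[[176,141]],.049),ray("side",[[176,141]],.07))
s=snapshot("side");im=snapshot("top")
a=np.hstack([cv2.resize(im[170:270,110:210],(400,400)),cv2.resize(s[85:185,120:220],(400,400),interpolation=cv2.INTER_CUBIC)])
for k,(n,o) in enumerate((("top",(110,170)),("side",(120,85)))):
    for q in proj(n,p): cv2.circle(a,tuple(int(v) for v in ((q-o)*4+[400*k,0])),3,(255,0,0),-1)
cv2.imwrite("pics/c3.png",a[:,:,::-1])
E
```

```text
[[160.07869 253.35385]
 [157.11005 252.9828 ]
 [147.84578 251.82169]
 [137.22473 250.4845 ]] [[177.23048  152.46712 ]
 [175.93509  144.30457 ]
 [172.04558  119.854385]
 [167.84976   93.57585 ]]
[[0.44068216 0.27520541 0.049     ]] [[0.43516251 0.24165711 0.07      ]]
```

View pics/c3.png

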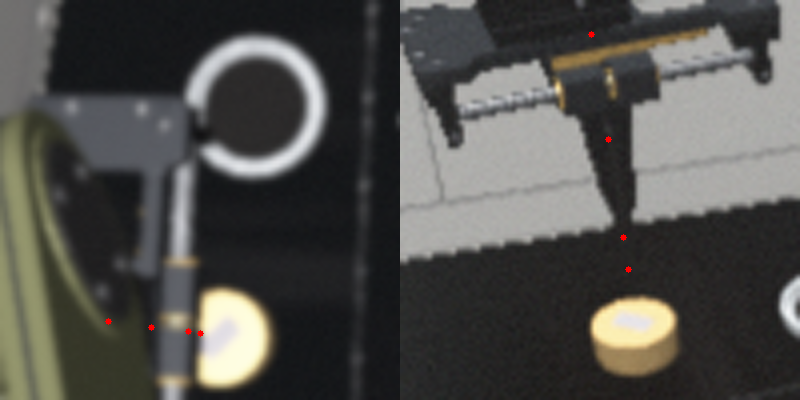

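Run:
```python
from h import *
s=snapshot("side")[100:190,130:250].astype(float)
a=cv2.resize(np.clip(s*5,0,255).astype(np.uint8),None,fx=6,fy=6,interpolation=cv2.INTER_CUBIC)
cv2.imwrite("pics/c4.png",a[:,:,::-1])
```

```text
(no output)
```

View pics/c4.png

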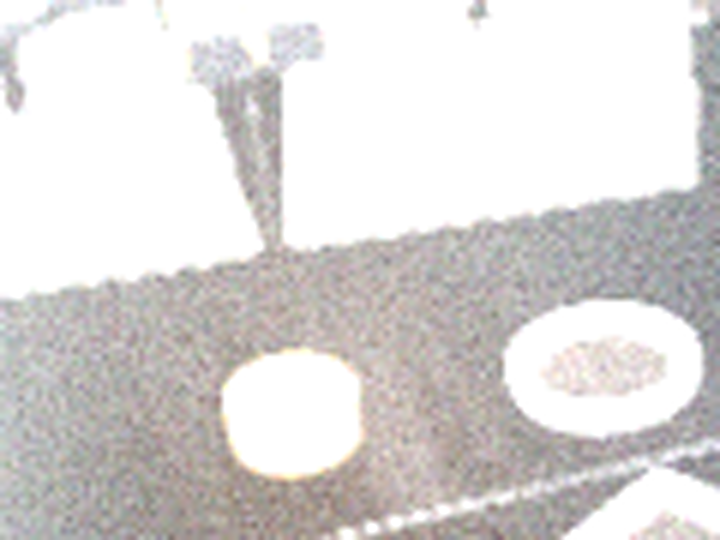

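Run:
```python
from h import *
def P(n): return camera_model(n)["camera_from_world"][:3]
def und(n,px):
    c=camera_model(n);K=np.array([[c["fx"],0,c["cx"]],[0,c["fy"],c["cy"]],[0,0,1]])
    return cv2.undistortPoints(np.float64(px).reshape(-1,1,2),K,np.array(c["dist_coeffs"])).reshape(-1,2).T
# carriage middle, rod far end (+x)
for t,s in(((153.7,250),(172.5,105.5)),((155,220),(207,99.5)),((155,282),(134.5,112.5))):
    X=cv2.triangulatePoints(P("top"),P("side"),und("top",t),und("side",s));X=(X[:3]/X[3]).ravel()
    print(X.round(4),proj("top",X)-t,proj("side",X)-s)
now();print(env.state()["force"])
# finger tip silhouettes in the top picture: is any dark region over the tan disc?
im=snapshot("top");blobs("top",im,"tan",.01,(150,230,200,280))
```

```text
[0.4336 0.2058 0.1745] [[-0.02373047  0.11964417]] [[ 0.10133362 -0.01309967]]
[0.4941 0.2045 0.1742] [[ 1.43119812 -5.87475586]] [[-4.94570923  0.66584015]]
[0.3694 0.2013 0.177 ] [[-1.05833435  7.15582275]] [[ 6.12014771 -0.77612305]]
6.45 [0.4309 0.2284 0.0475] [-3.000e-04  7.067e-01  7.076e-01 -7.000e-04] 0.0003 0.0 [ 0.377 -0.118  2.123 -0.     1.138  0.376]
[-0.10686367 -0.15044617  0.28595045]
top tan [167 253] xy 432.1 223.3 size 48.3 36.6 ang 2.7
```

The finger's lower end may simply be black on black. I'll raise the hand so the tip shows against the white polisher and read its true height.

>>> carry_out(
  increments=[
    [-1,[0,0,-25],0],
    [-1,[0,0,-25],0],
    [-1,[0,0,0],0],
    [-1,[0,0,0],0],
  ],
)

```text
clock: 7.0
tool_pos: [0.4309, 0.2284, 0.0971]
tcp_rot: [-0.0, 0.707, 0.708, -0.001]
force: [-0.2, -0.2, -0.1]
gripper_width: 0.0007
grasp_force: 0.0
```

Run:
```python
from h import *
now();p=env.state()["tool_pos"];print(proj("side",p),proj("side",p+[0,0,.02]))
s=snapshot("side")[60:150,130:250]
a=cv2.resize(s,None,fx=6,fy=6,interpolation=cv2.INTER_CUBIC)
q=((proj("side",p)[0]-[130,60])*6).astype(int);cv2.circle(a,tuple(int(v) for v in q),4,(255,0,0),-1)
cv2.imwrite("pics/c5.png",a[:,:,::-1])
```

```text
7.0 [0.4309 0.2284 0.0971] [-3.000e-04  7.067e-01  7.076e-01 -8.000e-04] 0.0007 0.0 [ 0.377 -0.176  2.084 -0.     1.235  0.376]
[[173.83014 133.68538]] [[172.51746 125.4677 ]]
```

View pics/c5.png

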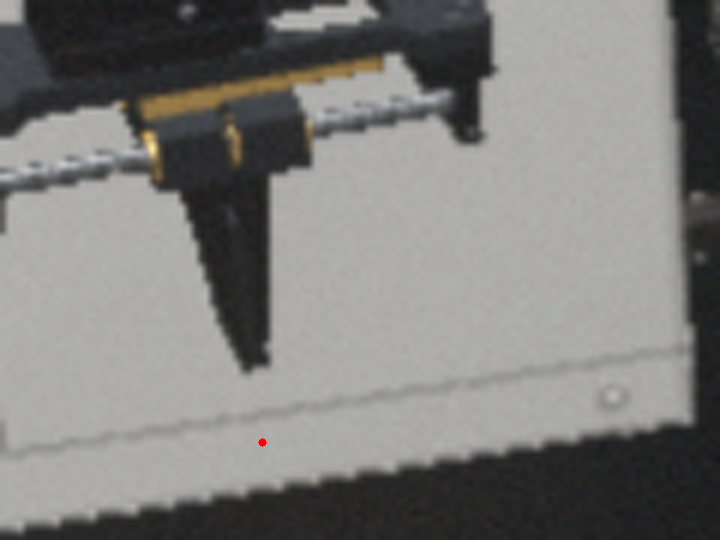

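The tip is at side pixel (173,121), while the reported TCP projects to (174,134). So the real tips are about 30 mm above the reported TCP. I'll pin down the offset with a gentle touch on bare bench.

>>> carry_out(
  increments=[
    [-1,[0,-30,0],0],
    [-1,[0,-30,0],0],
    [-1,[0,0,30],0],
    [-1,[0,0,30],0],
    [-1,[0,0,30],0],
    [-1,[0,0,20],0],
    [-1,[0,0,5],0],
    [-1,[0,0,0],0],
    [-1,[0,0,0],0],
  ],
)

```text
clock: 8.18
tool_pos: [0.3724, 0.2289, -0.0158]
tcp_rot: [0.0, 0.707, 0.708, 0.001]
force: [-0.1, 0.7, 0.4]
gripper_width: 0.0003
grasp_force: 0.0
```

>>> carry_out(
  increments=[
    [-1,[0,0,3],0],
    [-1,[0,0,3],0],
    [-1,[0,0,0],0],
  ],
)

```text
clock: 8.55
tool_pos: [0.3714, 0.2285, -0.0228]
tcp_rot: [-0.0, 0.707, 0.708, -0.0]
force: [-0.2, 0.1, 0.0]
gripper_width: 0.0005
grasp_force: 0.0
```

>>> carry_out(
  increments=[
    [-1,[0,0,2],0],
    [-1,[0,0,1],0],
    [-1,[0,0,0],0],
  ],
)

```text
clock: 8.93
tool_pos: [0.3715, 0.2286, -0.0258]
tcp_rot: [-0.0, 0.707, 0.708, -0.0]
force: [-1.0, 0.1, -0.3]
gripper_width: 0.0003
grasp_force: 0.0
```

>>> carry_out(
  increments=[
    [-1,[0,0,1],0],
    [-1,[0,0,1],0],
    [-1,[0,0,0],0],
  ],
)

```text
clock: 9.3
tool_pos: [0.3715, 0.2286, -0.0277]
tcp_rot: [-0.0, 0.707, 0.708, -0.0]
force: [-0.8, 0.4, -0.0]
gripper_width: 0.0005
grasp_force: 0.0
```

>>> carry_out(
  increments=[
    [-1,[0,0,1],0],
    [-1,[0,0,1],0],
    [-1,[0,0,0],0],
  ],
)

```text
clock: 9.68
tool_pos: [0.3715, 0.2286, -0.0297]
tcp_rot: [-0.0, 0.707, 0.708, -0.0]
force: [0.0, 0.3, -0.2]
gripper_width: 0.0002
grasp_force: 0.0
```

>>> carry_out(
  increments=[
    [-1,[0,0,1],0],
    [-1,[0,0,0.5],0],
    [-1,[0,0,0],0],
  ],
)

```text
clock: 10.05
tool_pos: [0.3715, 0.2286, -0.0312]
tcp_rot: [-0.0, 0.707, 0.708, -0.0]
force: [-0.2, -0.2, 0.4]
gripper_width: 0.0004
grasp_force: 0.0
```

>>> carry_out(
  increments=[
    [-1,[0,0,1],0],
    [-1,[0,0,0],0],
  ],
)

```text
clock: 10.3
tool_pos: [0.3715, 0.2286, -0.0322]
tcp_rot: [-0.0, 0.707, 0.708, -0.0]
force: [-0.5, -0.2, 0.1]
gripper_width: 0.0005
grasp_force: 0.0
```

>>> carry_out(
  increments=[
    [-1,[0,0,1],0],
    [-1,[0,0,0],0],
  ],
)

```text
clock: 10.55
tool_pos: [0.3715, 0.2286, -0.0333]
tcp_rot: [-0.0, 0.707, 0.708, -0.0]
force: [0.3, -0.2, 0.0]
gripper_width: 0.0004
grasp_force: 0.0
```

>>> carry_out(
  increments=[
    [-1,[0,0,1],0],
    [-1,[0,0,0],0],
  ],
)

```text
clock: 10.8
tool_pos: [0.3715, 0.2286, -0.0342]
tcp_rot: [-0.0, 0.707, 0.708, -0.0]
force: [0.2, 0.1, -0.3]
gripper_width: 0.0002
grasp_force: 0.0
```

>>> carry_out(
  increments=[
    [-1,[0,0,1],0],
    [-1,[0,0,0],0],
  ],
)

```text
clock: 11.05
tool_pos: [0.3715, 0.2286, -0.0353]
tcp_rot: [-0.0, 0.707, 0.708, -0.0]
force: [-0.5, -0.1, 0.4]
gripper_width: 0.0004
grasp_force: 0.0
```

>>> carry_out(
  increments=[
    [-1,[0,0,1],0],
    [-1,[0,0,0],0],
  ],
)

```text
clock: 11.3
tool_pos: [0.3717, 0.2287, -0.036]
tcp_rot: [0.0, 0.707, 0.708, 0.0]
force: [0.3, 0.0, 1.7]
gripper_width: 0.0005
grasp_force: 0.6
```

Contact came at a reported z of -0.036, so the true tip height is reported z + 36 mm. The remaining image difference comes from the pads' near edge. I'll open above the mount and grasp again.

>>> carry_out(
  increments=[
    [-1,[0,0,-23],0],
    [-1,[0,0,-23],0],
    [1,[0,0,0],0],
    [1,[0,0,0],0],
    [1,[0,0,0],0],
    [1,[0,0,0],0],
    [1,[0,0,0],0],
    [1,[0,0,0],0],
    [1,[0,0,0],0],
    [1,[0,30,0],0],
    [1,[1,30,0],0],
    [1,[0,0,0],0],
  ],
)

```text
clock: 12.8
tool_pos: [0.4332, 0.2298, 0.0103]
tcp_rot: [0.0, 0.707, 0.707, 0.0]
force: [-1.4, -0.6, -0.0]
gripper_width: 0.0929
grasp_force: 0.0
```

>>> carry_out(
  increments=[
    [1,[0,0,15],0],
    [1,[0,0,15],0],
    [1,[0,0,6],0],
    [0,[0,0,0],0],
    [-1,[0,0,0],0],
    [-1,[0,0,0],0],
    [-1,[0,0,0],0],
    [-1,[0,0,0],0],
    [-1,[0,0,0],0],
    [-1,[0,0,0],0],
    [-1,[0,0,0],0],
    [-1,[0,0,0],0],
  ],
)

```text
clock: 14.3
tool_pos: [0.4315, 0.2297, -0.026]
tcp_rot: [-0.0, 0.707, 0.708, -0.0]
force: [-1.8, -0.0, 2.4]
gripper_width: 0.0448
grasp_force: 25.0
```

>>> carry_out(
  increments=[
    [-1,[0,0,-5],0],
    [-1,[0,0,-15],0],
    [-1,[0,0,-15],0],
    [-1,[-2,20,0],0],
    [-1,[-2.5,30,0],0],
    [-1,[-2.5,35,0],0],
    [-1,[-2.5,33,0],0],
    [-1,[0,0,0],0],
    [-1,[0,0,0],0],
  ],
)

```text
clock: 15.42
tool_pos: [0.5491, 0.2203, 0.0092]
tcp_rot: [-0.0, 0.707, 0.708, -0.0]
force: [0.3, -0.3, -0.5]
gripper_width: 0.045
grasp_force: 25.0
```

Run:
```python
from h import *
now();s=snapshot("side");im=snapshot("top")
blobs("side",s,"tan",.04,(140,100,340,300))
a=np.hstack([cv2.resize(im[150:250,110:210],(400,400)),cv2.resize(s[85:185,160:260],(400,400),interpolation=cv2.INTER_CUBIC)])
cv2.imwrite("pics/c6.png",a[:,:,::-1])
```

```text
15.43 [0.5491 0.2203 0.0092] [-1.000e-04  7.067e-01  7.075e-01 -1.000e-04] 0.045 24.999702300410718 [0.291 0.16  1.912 0.    1.069 0.29 ]
side tan [269 221] xy 536.7 -53.2 size 68.6 38.8 ang 28.2
side tan [195 203] xy 423.1 54.5 size 47.9 50.6 ang 29.4
side tan [294 177] xy 634.5 54.2 size 48.6 27.2 ang 66.7
side tan [230 145] xy 550.5 224.4 size 78.7 45.5 ang 70.7
side tan [327 128] xy 782.1 204.0 size 135.9 59.1 ang 62.5
side tan [225 107] xy 595.8 392.1 size 16.4 94.7 ang 89.5
```

View pics/c6.png

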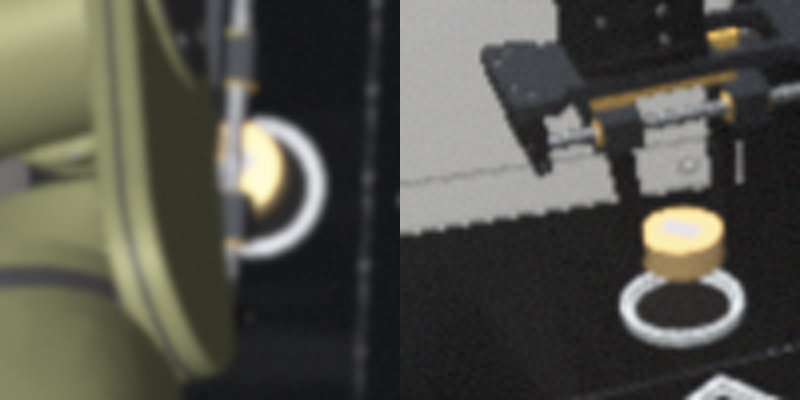

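The mount is held level over the large round tray, its top at side (230,143). Now lower and release.

>>> carry_out(
  increments=[
    [-1,[0,0,12],0],
    [-1,[0,0,12],0],
    [-1,[0,0,6],0],
    [-1,[0,0,2],0],
    [-1,[0,0,0],0],
    [-1,[0,0,0],0],
    [0.4,[0,0,0],0],
    [0.4,[0,0,0],0],
    [0.4,[0,0,0],0],
    [0.4,[0,0,-10],0],
    [0.4,[0,0,-25],0],
    [0.4,[0,0,-25],0],
  ],
)

```text
clock: 17.02
tool_pos: [0.5497, 0.2204, 0.038]
tcp_rot: [0.0, 0.707, 0.708, 0.0]
force: [0.8, -0.8, -0.4]
gripper_width: 0.0668
grasp_force: 0.0
```

>>> carry_out(
  increments=[
    [0.4,[-31.5,-29,0],0],
    [0.4,[-31.5,-29,0],0],
    [0.4,[-31.5,-29,0],0],
    [0.4,[-31.5,-29,0],0],
    [0.4,[0,0,0],-9.5],
    [0.4,[0,0,0],-9.5],
    [0.4,[0,0,0],-9.4],
    [0.4,[0,0,15],0],
    [0.4,[0,0,10],0],
    [0.4,[0,0,0],0],
    [0.4,[0,0,0],0],
  ],
)

```text
clock: 18.4
tool_pos: [0.4337, 0.0942, 0.0117]
tcp_rot: [-0.0, 0.512, 0.859, -0.0]
force: [0.6, -0.7, 0.5]
gripper_width: 0.0662
grasp_force: 0.0
```

Run:
```python
from h import *
now();s=snapshot("side");im=snapshot("top")
blobs("side",s,"tan",.013,(140,120,340,300));blobs("side",s,"al",.004,(200,130,270,180))
q=env.state()["tcp_rot"];from scipy.spatial.transform import Rotation as R
y=R.from_quat(np.roll(q,-1)).apply([0,1,0]);phi=np.arctan2(y[1],y[0]);print(np.degrees(phi))
def d(x,yy):
    p=env.state()["tool_pos"]*1000;dx,dy=x-p[0],yy-p[1];print("tx,ty",-np.sin(phi)*dx+np.cos(phi)*dy,np.cos(phi)*dx+np.sin(phi)*dy)
d(433.4,94.2)
```

```text
18.4 [0.4337 0.0942 0.0117] [-2.000e-04  5.118e-01  8.591e-01 -1.000e-04] 0.0662 0.0 [ 0.093 -0.175  2.241  0.     1.076 -0.403]
side tan [269 221] xy 547.6 -24.3 size 71.7 40.7 ang 28.7
side tan [195 203] xy 429.3 87.8 size 49.9 52.7 ang 29.4
side tan [294 177] xy 650.5 87.1 size 50.7 30.3 ang 66.7
side tan [231 157] xy 548.9 218.2 size 73.5 46.1 ang 70.6
side tan [327 129] xy 796.5 230.5 size 112.2 61.5 ang 62.5
side al [229 163] xy 543.7 213.0 size 71.6 70.3 ang 66.8
28.453865500722628
tx,ty 0.27312903748501294 -0.6131396144441016
```

>>> carry_out(
  increments=[
    [0.4,[0,0,15],0],
    [0.4,[0,0,15],0],
    [0.4,[0,0,7.5],0],
    [0.4,[0,0,0],0],
    [-1,[0,0,0],0],
    [-1,[0,0,0],0],
    [-1,[0,0,0],0],
    [-1,[0,0,0],0],
    [-1,[0,0,0],0],
    [-1,[0,0,0],0],
    [-1,[0,0,0],0],
  ],
)

```text
clock: 19.88
tool_pos: [0.4338, 0.0942, -0.0254]
tcp_rot: [0.0, 0.512, 0.859, -0.0]
force: [-2.0, -0.4, 3.2]
gripper_width: 0.0335
grasp_force: 25.0
```

>>> carry_out(
  increments=[
    [-1,[0,0,-5],0],
    [-1,[0,0,-15],0],
    [-1,[0,0,-15],0],
    [-1,[-10,23.5,0],0],
    [-1,[-10,23.5,0],0],
    [-1,[-10,23.5,0],0],
    [-1,[-10,24,0],0],
    [-1,[0,0,0],-3],
    [-1,[0,0,0],0],
  ],
)

```text
clock: 21.0
tool_pos: [0.5366, 0.1042, 0.0104]
tcp_rot: [0.0, 0.489, 0.872, 0.0]
force: [-0.1, -0.5, -1.6]
gripper_width: 0.0338
grasp_force: 25.0
```

>>> carry_out(
  increments=[
    [-1,[0,0,12],0],
    [-1,[0,0,12],0],
    [-1,[0,0,6],0],
    [-1,[0,0,2],0],
    [-1,[0,0,0],0],
    [-1,[0,0,0],0],
    [0.2,[0,0,0],0],
    [0.2,[0,0,0],0],
    [0.2,[0,0,0],0],
    [0.2,[0,0,-10],0],
    [0.2,[0,0,-25],0],
    [0.2,[0,0,-25],0],
  ],
)

```text
clock: 22.5
tool_pos: [0.536, 0.1041, 0.0385]
tcp_rot: [0.0, 0.489, 0.872, 0.0]
force: [-0.2, -0.1, 0.9]
gripper_width: 0.057
grasp_force: 0.0
```

>>> carry_out(
  increments=[
    [0.2,[-38.1,-16.9,0],0],
    [0.2,[-38.1,-16.9,0],0],
    [0.2,[-38.1,-16.9,0],0],
    [0.2,[0,0,0],10.4],
    [0.2,[0,0,0],10.4],
    [0.2,[0,0,0],10.4],
    [0.2,[0,0,0],10.4],
    [0.2,[0,0,0],10.4],
    [0.2,[0,0,0],10.4],
    [0.2,[0,0,0],10.4],
    [0.2,[0,0,0],10.5],
    [0.2,[0,0,0],10.5],
  ],
)

```text
clock: 24.0
tool_pos: [0.5527, -0.0199, 0.0382]
tcp_rot: [0.0, 0.972, 0.236, 0.0]
force: [0.6, -0.9, -0.9]
gripper_width: 0.0568
grasp_force: 0.0
```

>>> carry_out(
  increments=[
    [0.2,[0,0,15],0],
    [0.2,[0,0,15],0],
    [0.2,[0,0,0],0],
    [0.2,[0,0,0],0],
  ],
)

```text
clock: 24.5
tool_pos: [0.5521, -0.0199, 0.007]
tcp_rot: [-0.0, 0.971, 0.239, -0.0]
force: [-0.7, -0.4, 0.1]
gripper_width: 0.057
grasp_force: 0.0
```

>>> carry_out(
  increments=[
    [0.2,[0,0,13],0],
    [0.2,[0,0,13],0],
    [0.2,[0,0,7],0],
    [0.2,[0,0,0],0],
    [-1,[0,0,0],0],
    [-1,[0,0,0],0],
    [-1,[0,0,0],0],
    [-1,[0,0,0],0],
    [-1,[0,0,0],0],
    [-1,[0,0,0],0],
    [-1,[0,0,0],0],
  ],
)

```text
clock: 25.88
tool_pos: [0.5525, -0.0199, -0.0253]
tcp_rot: [0.0, 0.971, 0.239, 0.0]
force: [-0.4, 0.6, 2.1]
gripper_width: 0.0255
grasp_force: 25.0
```

>>> carry_out(
  increments=[
    [-1,[0,0,-5],0],
    [-1,[0,0,-15],0],
    [-1,[0,0,-15],0],
    [-1,[-36,7.9,0],0],
    [-1,[-36,7.9,0],0],
    [-1,[-36,7.9,0],0],
    [-1,[-36,7.9,0],0],
    [-1,[-36,7.9,0],0],
    [-1,[0,0,0],8.3],
    [-1,[0,0,0],8.4],
    [-1,[0,0,0],0],
    [-1,[0,0,0],0],
  ],
)

```text
clock: 27.38
tool_pos: [0.4116, -0.1385, 0.01]
tcp_rot: [0.0, 0.995, 0.097, 0.0]
force: [0.6, -0.6, -0.5]
gripper_width: 0.0255
grasp_force: 25.0
```

>>> carry_out(
  increments=[
    [-1,[0,0,12],0],
    [-1,[0,0,12],0],
    [-1,[0,0,6],0],
    [-1,[0,0,2],0],
    [-1,[0,0,0],0],
    [-1,[0,0,0],0],
    [0.2,[0,0,0],0],
    [0.2,[0,0,0],0],
    [0.2,[0,0,0],0],
    [0.2,[0,0,-10],0],
    [0.2,[0,0,-25],0],
    [0.2,[0,0,-35],0],
  ],
)

```text
clock: 28.88
tool_pos: [0.4105, -0.1381, 0.0478]
tcp_rot: [-0.0, 0.995, 0.096, -0.001]
force: [0.4, -0.7, -0.0]
gripper_width: 0.0571
grasp_force: 0.0
```

>>> carry_out(
  increments=[
    [0.2,[20,-13,0],0],
    [0.2,[35,-22.5,0],0],
    [0.2,[40,-25.5,0],0],
    [0.2,[40,-25.5,0],0],
    [0.2,[40,-26,0],0],
    [0.2,[40,-26,0],0],
    [0.2,[40,-26,0],0],
    [0.2,[29.7,-19,0],0],
    [0.2,[0,0,0],0],
  ],
)

```text
clock: 30.0
tool_pos: [0.6574, 0.0975, 0.0481]
tcp_rot: [-0.0, 0.995, 0.097, 0.001]
force: [0.3, -0.1, -0.1]
gripper_width: 0.0571
grasp_force: 0.0
```

>>> carry_out(
  increments=[
    [0.2,[0,0,0],-9.9],
    [0.2,[0,0,0],-9.9],
    [0.2,[0,0,0],-9.9],
    [0.2,[0,0,0],-9.9],
    [0.2,[0,0,0],-9.9],
    [0.2,[0,0,0],-9.9],
    [0.2,[0,0,0],-9.9],
    [0.2,[0,0,0],-9.9],
    [0.2,[0,0,20],0],
    [0.2,[0,0,18],0],
    [0.2,[0,0,0],0],
    [0.2,[0,0,0],0],
  ],
)

```text
clock: 31.5
tool_pos: [0.6556, 0.0958, 0.0089]
tcp_rot: [-0.0, 0.706, 0.708, -0.0]
force: [0.2, -0.3, 0.7]
gripper_width: 0.0568
grasp_force: 0.0
```

Run:
```python
from h import *
now();s=snapshot("side");im=snapshot("top")
blobs("side",s,"tan",.01,(140,120,340,310))
a=np.hstack([cv2.resize(im[110:300,140:390],(500,380),interpolation=cv2.INTER_CUBIC),cv2.resize(s[130:225,240:315],(300,380),interpolation=cv2.INTER_CUBIC)])
cv2.imwrite("pics/c7.png",a[:,:,::-1])
```

```text
31.5 [0.6556 0.0958 0.0089] [-2.000e-04  7.063e-01  7.079e-01 -3.000e-04] 0.0568 0.0 [ 0.064  0.302  1.743 -0.     1.097  0.062]
side tan [218 283] xy 406.9 -136.6 size 60.3 43.2 ang 11.7
side tan [242 186] xy 537.3 107.7 size 54.4 51.5 ang 31.2
side tan [294 177] xy 651.2 91.2 size 50.9 28.4 ang 66.7
side tan [231 157] xy 550.1 222.5 size 73.8 46.3 ang 70.6
side tan [327 136] xy 790.9 214.2 size 60.3 44.1 ang 26.8
side tan [294 125] xy 737.7 288.7 size 101.1 13.8 ang 2.3
```

View pics/c7.png

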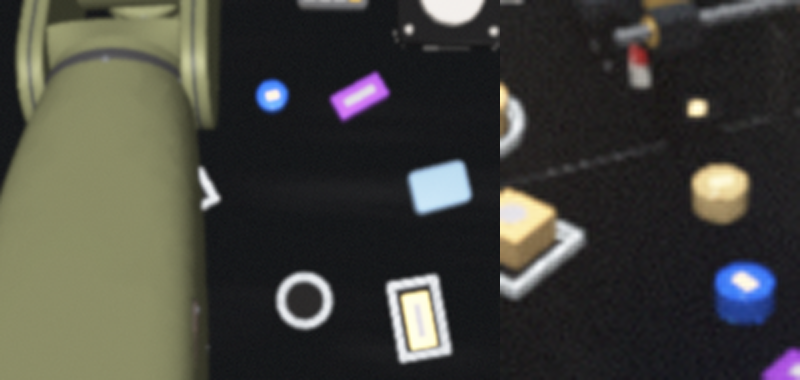

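The oblong mount sits in its tray, and the battery stands untouched. Now I grasp the small round mount.

>>> carry_out(
  increments=[
    [0.2,[0,0,15],0],
    [0.2,[0,0,14],0],
    [0.2,[0,0,8],0],
    [0.2,[0,0,0],0],
    [-1,[0,0,0],0],
    [-1,[0,0,0],0],
    [-1,[0,0,0],0],
    [-1,[0,0,0],0],
    [-1,[0,0,0],0],
    [-1,[0,0,0],0],
    [-1,[0,0,0],0],
  ],
)

```text
clock: 32.98
tool_pos: [0.6561, 0.0959, -0.0272]
tcp_rot: [0.0, 0.706, 0.708, 0.0]
force: [-1.0, 0.7, 3.2]
gripper_width: 0.0292
grasp_force: 25.0
```

>>> carry_out(
  increments=[
    [-1,[0,0,-5],0],
    [-1,[0,0,-15],0],
    [-1,[0,0,-20],0],
    [-1,[-16,-30,0],0],
    [-1,[-17.5,-33,0],0],
    [-1,[-17.5,-33,0],0],
    [-1,[-17.5,-34,0],0],
    [-1,[-17.5,-34,0],0],
    [-1,[-17.5,-33,0],0],
    [-1,[-17.5,-33,0],0],
    [-1,[0,0,0],0],
    [-1,[0,0,0],0],
  ],
)

```text
clock: 34.48
tool_pos: [0.4277, -0.0259, 0.0138]
tcp_rot: [0.001, 0.706, 0.708, 0.001]
force: [-0.0, -1.1, 0.5]
gripper_width: 0.029
grasp_force: 25.0
```

>>> carry_out(
  increments=[
    [-1,[0,0,15],0],
    [-1,[0,0,13],0],
    [-1,[0,0,7],0],
    [-1,[0,0,2],0],
    [-1,[0,0,0],0],
    [-1,[0,0,0],0],
  ],
)

```text
clock: 35.22
tool_pos: [0.4261, -0.0257, -0.0249]
tcp_rot: [-0.0, 0.706, 0.708, -0.0]
force: [0.1, 0.9, 1.9]
gripper_width: 0.0289
grasp_force: 25.0
```

>>> carry_out(
  increments=[
    [0.2,[0,0,0],0],
    [0.2,[0,0,0],0],
    [0.2,[0,0,0],0],
    [0.2,[0,0,-10],0],
    [0.2,[0,0,-30],0],
    [0.2,[0,0,-40],0],
    [0.2,[0,0,-40],0],
    [0.2,[0,-40,0],0],
    [0.2,[0,-40,0],0],
    [0.2,[0,0,0],0],
    [0.2,[0,0,0],0],
  ],
)

```text
clock: 36.6
tool_pos: [0.347, -0.0262, 0.0962]
tcp_rot: [0.001, 0.706, 0.708, 0.001]
force: [0.7, -1.0, -0.4]
gripper_width: 0.0569
grasp_force: 0.0
```

Run:
```python
from h import *
now();s=snapshot("side");im=snapshot("top")
blobs("top",im,"tan",.013,(120,110,440,300));blobs("top",im,"al",.004,(120,110,440,300))
blobs("side",s,"tan",.013,(140,120,310,310))
a=np.hstack([cv2.resize(im[110:300,130:330],(400,380),interpolation=cv2.INTER_CUBIC),cv2.resize(s[120:310,140:340],(400,380),interpolation=cv2.INTER_CUBIC)])
cv2.imwrite("pics/c8.png",a[:,:,::-1])
```

```text
36.6 [ 0.347  -0.0262  0.0962] [9.000e-04 7.061e-01 7.081e-01 6.000e-04] 0.0569 0.0 [-0.23  -0.572  2.369  0.     1.342 -0.233]
top tan [288 295] xy 363.5 -23.2 size 27.2 123.3 ang 1.3
top tan [255 290] xy 366.4 45.0 size 13.8 40.6 ang 77.4
top tan [247 289] xy 367.2 61.9 size 14.3 45.6 ang 73.1
top tan [348 269] xy 410.1 -137.5 size 57.5 30.4 ang 10.1
top tan [229 203] xy 538.7 104.8 size 36.3 38.3 ang 31.8
top tan [174 197] xy 547.5 216.4 size 38.9 48.9 ang 32.5
top al [348 268] xy 411.6 -138.4 size 82.6 54.5 ang 11.0
top al [406 260] xy 428.8 -253.3 size 59.6 62.5 ang 0.9
top al [292 267] xy 409.7 -23.2 size 88.8 87.7 ang 0.9
top al [359 203] xy 543.0 -158.8 size 35.9 52.0 ang 15.3
top al [229 204] xy 536.0 103.9 size 62.8 62.7 ang 31.3
top al [173 196] xy 549.9 220.2 size 73.0 72.0 ang 46.9
top al [121 174] xy 593.8 329.5 size 78.2 10.7 ang 4.1
top al [319 157] xy 636.4 -76.7 size 7.9 32.6 ang 30.7
top al [365 114] xy 726.1 -173.0 size 25.9 66.8 ang 1.3
top al [305 111] xy 733.2 -46.9 size 6.5 68.6 ang 1.0
side tan [218 283] xy 406.3 -139.3 size 60.0 43.0 ang 11.7
side tan [210 240] xy 425.0 -29.8 size 48.0 30.5 ang 78.9
side tan [242 186] xy 536.5 103.4 size 54.0 52.5 ang 30.9
side tan [153 153] xy 389.8 302.0 size 63.4 10.8 ang 0.7
side tan [231 157] xy 548.9 218.1 size 73.6 45.9 ang 70.6
side tan [169 135] xy 442.0 360.4 size 41.1 34.2 ang 1.1
```

View pics/c8.png

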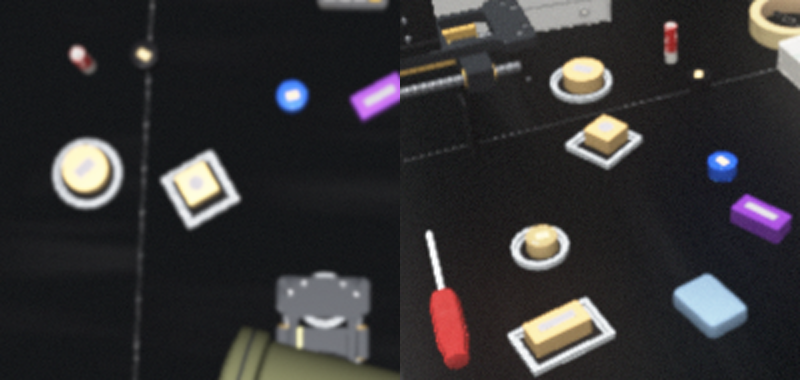

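Both views show each mount lying flat inside its own tray, with the battery, dish and decoys undisturbed and the hand clear. I'm handing in.

```bash
python3 -c "
from workcell import env
print(env.close_job())"
```

```text
the job is handed in; nothing more can be done
None
```

All four mounts lie flat, metal face up, in their own trays; the petri dish and battery were left in place, and the job was handed in at about 37 s of the 96 s allowed (the hand-in returned no verdict).

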